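Tilt the shield panel out of its deep bin and stand it on the chassis plate

TASK

Take the aluminium shield panel out of its deep narrow bin: raise the end with the black grip first, so that the panel tilts and slides out from under the keeper plate over the other end of the bin. Stand it upright in the middle of the grey chassis base plate, lengthways along the plate, and let go. Leave the aluminium offcut lying in the other, identical bin.

Things in the scene. Friction and masses are not known exactly. Their poses are not given: they have to be found in the camera images.
- shield_panel: Loose aluminium panel, 0.1 to 0.2 kg: foot 140 (x) x 32 (y) x 4 mm, along its middle an upright web 5 thick, 36 high over all. At the +x end an ear carries a black plastic grip, 30 (x) x 12 thick (y), 60 to 110 mm above the underside, centred at x +55, y 0; pinch it across y from above. Origin: middle of the underside; x along it. Starts on panel_bin's floor, grip towards the bin's +x.
- panel_bin: Fixed plywood bin round the panel, open on top, inside 170 (x) x 44 (y) mm, walls 6, floor 5. Origin: centre of its underside. +x end wall, and side walls from x -5 to +91: 53 mm high over the bench; -x end wall and the rest of the sides: 70. At 20 degrees slope, grip end up, with the panel's lower -x edge at x -65 near the floor, it slides out towards +x with about 9 mm to spare.
- keeper (a point): Middle of the free edge, underside, of the aluminium keeper plate: panel_bin x -35, y 0, 70 mm over the bench. The plate, 4 mm thick, covers the bin's mouth from here to the -x end. It catches the panel's web, so the panel cannot come straight up or out level; the grip end must rise first, over the low +x wall, and once the -x end is out past the keeper it lifts free.
- base_plate: Flat grey chassis base plate fixed on the bench, 190 (x) x 120 (y) x 12 mm, with a flat screw head at each corner. Origin: centre of its underside; x along its length, z up; its top is 12 mm above the bench.
- offcut: Bystander, not to be taken: plain aluminium angle 130 long x 20 x 20 mm, loose, lying lengthways on the floor of a second fixed bin like panel_bin (that bin's centre is within 15 mm of it, and the bin is 182 x 56 mm outside). Origin: middle of its underside; y along its length.
Mind the look-alikes: they are no part of the job. Several things have the shape of the base_plate; the one meant has the colours described above.

How it is judged:
By the outcome, as a careful person would: the job done as asked, in the order asked, and still so for the second after the job is handed in, with the robot touching nothing.
It also fails if it takes over 48 s, if anything falls off the work surface, if the arm or the gripper's body presses on something with over 40 N, if the wrist force passes 120 N, or if a joint passes its speed limit or range.

ROBOT

A 6-joint arm with a two-finger parallel gripper is mounted at the origin on a cart in front of the work surface, level with it; the furniture and walls round the work are solid. World frame = base frame: x ahead of the robot, y to its left, z up, the work surface at z = 0. Lengths are in m, angles in rad, forces in N, time in s.
With the tool pointing down it reaches from about 0.275 to 1 m from the base axis. Payload 8.4 kg.
Tool frame: the origin (TCP) lies where the fingers leave the gripper's body, on its centre line; the fingertips stand 73 mm ahead of it and the grasp point (between the pads) lies 54 mm ahead of it; z points along the fingers, y is the line along which they close (so a half turn about z gives the same grasp; the last joint's range is limited). The gripper opens to 85 mm and grips with 20 to 120 N. Pads are 22 mm wide; open, the fingers measure 114 mm over their backs; the gripper's body (76 mm by 85 mm) begins 54 mm behind the grasp point. The pads swing forward as they close: fully open they stand 13 mm farther back than shut.
Start: joints at [1.235, 0.353, 1.633, -0, 1.155, -0.002], TCP at [0.205, 0.591, 0.304] pointing down, gripper open.
Joint ranges: [-2.63, 2.63], [-0.92, 2.1], [0.06, 2.66], [-1.3, 4.44], [0, 2.69], [-3.02, 3.02]. Speed limits (rad/s): [2.22, 2.22, 2.79, 3.14, 3.14, 3.14].

INTERFACE

Orientations are given as a rotation vector (axis times angle).
In Python, from station import state, cams, robot gives the robot as it stands. The module is installed in compiled form; this text tells all that it offers.
- The arm moves only by the shell command python3 -m creep 'ROWS'. ROWS is JSON, a list that holds one entry, the list of rows, each a list of 7 numbers: the shift along the tool's x, y, z in mm, then the turn, a rotation vector about the tool's x, y, z in degrees, then the gripper's target within -1 to 1 (fully open at 1, half-way at 0, shut at -1). A call has 1 to 12 rows; each row shifts and turns the commanded pose from where the row before left it, along the tool's axes as they then stand; what a row does not reach is not made up. A row lasts 1/8 s, in which the tool goes at most 62.5 mm and 10.7 degrees, less where a joint would pass 70% of its speed; a pose out of reach is approached as far as the arm can. A call with a gripper value outside its range is refused whole. The fingers move at their own pace and stop on an object; the grip force is fixed at half the most. Time passes only in rows, so rows that do not move let the fingers close. It gives the time, the measured TCP pose, the force, the opening and the grip force at its end, in the units of the state.
- state(): the state, without advancing time (a new reading comes with each control period).
- cams.camera(name): name is "side" or "top" or "wrist"; returns a dict with "pixels" (480x640x3 uint8, red, green, blue), "z_map" (480x640 float32, m along the optical axis (not along the pixel's ray), 0 where there is no reading), "intrinsics" (3x3 intrinsics, pixels), "view" (4x4, takes a point from world to camera coordinates). Camera axes: x right, y down, z forward; pixel columns grow to the right and rows downward; lengths in m; the calibration is good to about 2 mm. A picture is of the moment at which its call begins.
- robot.finish_job(): hands the job in; it is judged then, once.
The state is a dict: "time": time; "joint_pos": joint angles; "joint_vel": joint speeds; "joint_efforts": joint torques, N m; "tool_pos": TCP position; "tcp_rot": TCP orientation; "wrist_force": force on the tool from outside, world axes, zero at the start; "torque": the same for the moment, N m; "finger_gap": finger opening in m; "finger_force": force on a finger pad.
Only numpy, scipy, OpenCV 4.12 (cv2) and the standard library are available. Lean on these libraries where they do the work, as an engineer would, in place of code of your own. Each camera call takes 0.05 s, during which the arm holds its last target. There are 200 camera calls.

## Working session

There is one attempt and no reset: what is moved stays moved. The work goes in short steps, Python scripts to look and compute and a shell command to move; the robot and the scene stay as the last step left them, time stands still between calls to the robot, and variables do not carry over. Pictures are saved under pics/ and viewed, at most 10 in all, crops included, and the job is handed in when it is done.

```bash
mkdir -p pics
python3 - <<'E'
from station import state,cams
import cv2,numpy as np
s=state();print(s)
ims=[]
for n in ("top","side"):
    c=cams.camera(n);np.savez(f"pics/{n}0.npz",**c)
    cv2.imwrite(f"pics/{n}0.png",c["pixels"][:,:,::-1]);print(n,c["intrinsics"],c["view"])
E
```

```text
{'time': 0.0, 'joint_pos': array([ 1.23460052e+00,  3.53639191e-01,  1.63415196e+00,  4.33508545e-05,
        1.15518830e+00, -2.40834826e-03]), 'joint_vel': array([-6.09611830e-04, -6.86526326e-05,  2.37142509e-03,  5.20396551e-04,
       -5.97437631e-04,  1.20069644e-03]), 'joint_efforts': array([ 2.03738961e-05, -6.05249763e+01, -3.42074382e+01, -2.54213239e-05,
        9.14315024e-03,  9.20016362e-06]), 'tool_pos': array([0.20463381, 0.59014679, 0.30315957]), 'tcp_rot': array([-5.21863239e-01, -3.09766766e+00,  2.13655122e-03]), 'wrist_force': array([-0.31682139,  0.4671455 ,  0.96275926]), 'torque': array([ 0.02139338, -0.03058848,  0.01378709]), 'finger_force': 0.0, 'finger_gap': 0.08531290813786727}
top [[464.89558081   0.         319.80481028]
 [  0.         464.89558081 242.25691199]
 [  0.           0.           1.        ]] [[ 0.00857958 -0.99961512  0.02638186 -0.28037374]
 [-0.98792284 -0.01255513 -0.15443714  0.53660138]
 [ 0.15470893 -0.02473824 -0.98765033  1.0554559 ]
 [ 0.          0.          0.          1.        ]]
side [[455.30997102   0.         320.47062999]
 [  0.         455.30997102 243.76659007]
 [  0.           0.           1.        ]] [[ 0.9998938   0.00963815 -0.01093097 -0.54089622]
 [-0.00251034 -0.62494719 -0.78066299 -0.0950212 ]
 [-0.01435542  0.78060753 -0.62485663  1.33411561]
 [ 0.          0.          0.          1.        ]]
```

View pics/top0.png

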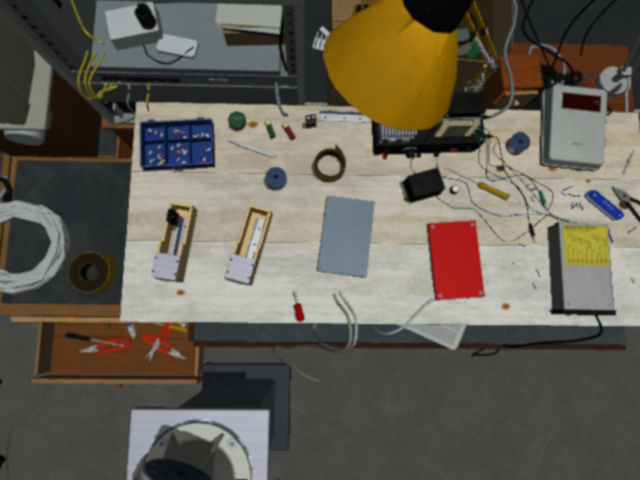

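View pics/side0.png

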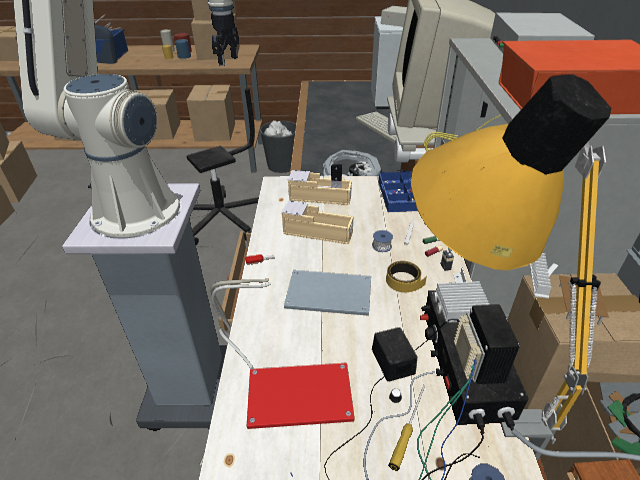

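The top view shows the panel bin (grip near 172,215; keeper near 167,265), the offcut bin at 248,245, the grey plate at 346,237 and a red look-alike at 456,260. Next I'll measure these from the depth map.

```bash
cat > h.py <<'E'
import numpy as np,cv2
def cloud(c):
    K=c["intrinsics"];z=c["z_map"];v,u=np.mgrid[:480,:640]
    P=np.stack([(u-K[0,2])*z/K[0,0],(v-K[1,2])*z/K[1,1],z],-1)
    T=np.linalg.inv(c["view"]);return P@T[:3,:3].T+T[:3,3]
def proj(c,p):
    p=np.atleast_2d(p);q=p@c["view"][:3,:3].T+c["view"][:3,3];q=q@c["intrinsics"].T;return q[:,:2]/q[:,2:]
def rect(P):
    r=cv2.minAreaRect((P[:,:2]*1000).astype(np.float32));return r
E
python3 - <<'E'
from h import *
for n in("top","side"):
    c=dict(np.load(f"pics/{n}0.npz"));W=cloud(c);z=W[...,2];px=c["pixels"].astype(int)
    ok=c["z_map"]>0
    def box(x0,x1,y0,y1,z0,z1,extra=True):
        return ok&(W[...,0]>x0)&(W[...,0]<x1)&(W[...,1]>y0)&(W[...,1]<y1)&(z>z0)&(z<z1)&extra
    if n=="top":
        for u,v in((172,215),(167,265),(346,237),(248,245),(60,60)):print(u,v,W[v,u])
    for nm,m in dict(plate=box(.3,.62,-.45,-.2,.007,.02),keep=box(.35,.6,-.02,.2,.062,.085,px.min(-1)>140),grip=box(.4,.7,-.02,.2,.075,.16,px.max(-1)<90),bin=box(.3,.7,-.02,.2,.03,.085),off=box(.3,.7,-.25,-.03,.03,.085)).items():
        Q=W[m]; print(n,nm,len(Q),Q.mean(0).round(4) if len(Q) else'',rect(Q) if len(Q)>3 else'',np.percentile(Q[:,2],[5,95]).round(4) if len(Q) else '')
E
```

```text
172 215 [0.58674952 0.05703779 0.10993063]
167 265 [0.47855094 0.07263643 0.07303215]
346 237 [ 0.56004637 -0.34022992  0.00362391]
248 245 [ 0.53379514 -0.102905    0.0256713 ]
60 60 [0.95165466 0.33672891 0.11159833]
top plate 3134 [ 0.533  -0.3317  0.0114] ((475.58990478515625, -306.92791748046875), (162.2171173095703, 323.0390319824219), 77.41019439697266) [0.0079 0.0157]
top keep 567 [0.4777 0.0785 0.0732] ((490.8938903808594, 77.27035522460938), (56.34738540649414, 83.17093658447266), 84.79572296142578) [0.0699 0.0764]
top grip 134 [0.5847 0.0599 0.1029] ((585.7695922851562, 61.85643005371094), (10.89061450958252, 29.9273681640625), 83.04489135742188) [0.0791 0.1166]
top bin 1528 [0.52   0.0675 0.0592] ((538.4490966796875, 68.48877716064453), (58.16578674316406, 182.0146484375), 81.54583740234375) [0.0337 0.0758]
top off 1324 [ 0.531  -0.1096  0.0593] ((576.9713745117188, -120.65248107910156), (63.106201171875, 273.8572082519531), 73.14328002929688) [0.0323 0.0756]
side plate 2664 [ 0.5348 -0.3374  0.0129] ((474.979736328125, -306.5149230957031), (166.90731811523438, 321.4345397949219), 78.66909790039062) [0.01   0.0157]
side keep 215 [0.4805 0.0729 0.0748] ((490.808837890625, 74.51274108886719), (59.373931884765625, 84.083251953125), 79.74059295654297) [0.0709 0.0776]
side grip 157 [0.5843 0.0598 0.0977] ((532.89794921875, 79.96278381347656), (21.28611183166504, 144.4233856201172), 71.4323959350586) [0.0771 0.1159]
side bin 1248 [0.5328 0.0606 0.0545] ((539.0690307617188, 65.99491882324219), (65.73383331298828, 182.9700469970703), 81.810546875) [0.0332 0.0766]
side off 1552 [ 0.5336 -0.115   0.0521] ((576.8466796875, -120.96147155761719), (65.7935791015625, 272.92034912109375), 73.95825958251953) [0.0324 0.076 ]
```

```bash
python3 -m creep '[[[0,0,0,0,0,-10.6,1],[-39,-42.5,-2.5,0,0,0,1],[-39,-42.5,-2.5,0,0,0,1],[-39,-42.5,-2.5,0,0,0,1],[-39,-42.5,-2.5,0,0,0,1],[-39,-42.5,-2.5,0,0,0,1],[-39,-42.5,-2.5,0,0,0,1],[-39,-42.5,-2.5,0,0,0,1],[-39,-42.5,-2.5,0,0,0,1],[-39,-42.5,-2.5,0,0,0,1],[-39,-42.5,-2.5,0,0,0,1],[-39,-42.5,-2.5,0,0,0,1]]]'
python3 -m creep '[[[0,0,0,0,0,0,1],[0,0,0,0,0,0,1]]]'
python3 - <<'E'
from h import *
from station import state,cams
from scipy.spatial.transform import Rotation as R
s=state();print(s["tool_pos"],R.from_rotvec(s["tcp_rot"]).as_matrix().round(3))
c=cams.camera("wrist");np.savez("pics/w1.npz",**c);cv2.imwrite("pics/w1.png",c["pixels"][:,:,::-1])
W=cloud(c);z=W[...,2];px=c["pixels"].astype(int);ok=c["z_map"]>0
near=ok&(abs(W[...,0]-.54)<.12)&(abs(W[...,1]-.068)<.06)
g=near&(px.max(-1)<80)&(z>.085)&(z<.16)
for nm,m in dict(grip=g,griptop=near&(px.max(-1)<80)&(z>.11)&(z<.125),bin=near&(z>.035)&(z<.085)).items():
    Q=W[m];print(nm,len(Q),Q.mean(0) if len(Q) else'',rect(Q) if len(Q)>3 else'',np.percentile(Q[:,2],[5,50,95]) if len(Q) else '')
# plate
c=dict(np.load("pics/top0.npz"));W=cloud(c);p=c["pixels"].astype(int)
m=((abs(p-p[237,346]).max(-1)<25)).astype(np.uint8);m=cv2.morphologyEx(m,cv2.MORPH_OPEN,np.ones((3,3)))
n,l=cv2.connectedComponents(m);Q=np.argwhere(l==l[237,346])[:,::-1]
K=c["intrinsics"];d=np.linalg.inv(c["view"]);ray=np.c_[(Q[:,0]-K[0,2])/K[0,0],(Q[:,1]-K[1,2])/K[1,1],np.ones(len(Q))]@d[:3,:3].T
o=d[:3,3];X=o+ray*((.012-o[2])/ray[:,2:]);print("plate",X.mean(0),rect(X))
E
```

```text
time: 1.6
tool_pos: [0.5604, 0.0628, 0.3313]
tcp_rot: [-0.234, -3.133, -0.0]
wrist_force: [1.1, 0.5, -0.1]
finger_gap: 0.0851
finger_force: 0.0
time: 1.85
tool_pos: [0.5593, 0.0646, 0.3309]
tcp_rot: [-0.235, -3.131, -0.0]
wrist_force: [-0.8, -0.1, -0.9]
finger_gap: 0.0853
finger_force: 0.0
[0.55926516 0.06455295 0.33086464] [[-0.989  0.149 -0.001]
 [ 0.149  0.989  0.   ]
 [ 0.001  0.    -1.   ]]
grip 474 [0.58317249 0.06444532 0.11016965] ((585.691162109375, 63.89850616455078), (12.03280258178711, 29.06245994567871), 82.26112365722656) [0.09248127 0.11282324 0.11415743]
griptop 381 [0.58571326 0.06416595 0.11301701] ((585.9871215820312, 64.40425109863281), (11.121840476989746, 28.66936683654785), 81.42784881591797) [0.11153592 0.11307417 0.1142211 ]
bin 6061 [0.50877836 0.07379324 0.06480754] ((538.603271484375, 69.49667358398438), (56.13728332519531, 181.36566162109375), 81.88265228271484) [0.03933223 0.07153181 0.07329774]
plate [ 0.56048208 -0.33847907  0.012     ] ((561.8759765625, -338.0885314941406), (121.1369400024414, 190.9938507080078), 83.26280975341797)
```

View pics/w1.png

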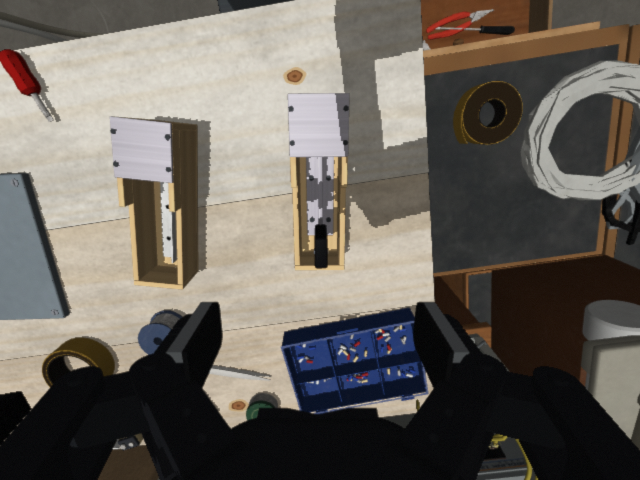

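Wrist view: the grip is at (320,245) and the keeper at (318,125). The panel lies straight in its bin. The gripper needs to shift -26.5 / +3.5 mm and go down 182 mm.

```bash
python3 -m creep '[[[-26.5,3.5,0,0,0,0,1],[0,0,40,0,0,0,1],[0,0,40,0,0,0,1],[0,0,30,0,0,0,0.3],[0,0,20,0,0,0,0],[0,0,20,0,0,0,0],[0,0,16,0,0,0,-0.2],[0,0,16,0,0,0,-0.3],[0,0,0,0,0,0,-0.4],[0,0,0,0,0,0,-0.4],[0,0,0,0,0,0,-0.4]]]'
python3 - <<'E'
from h import *
from station import cams
c=cams.camera("side");np.savez("pics/s1.npz",**c);i=c["pixels"][150:270,250:410,::-1];cv2.imwrite("pics/s1.png",cv2.resize(i,None,fx=4,fy=4))
E
```

```text
time: 3.28
tool_pos: [0.5869, 0.0641, 0.1501]
tcp_rot: [0.234, 3.132, 0.0]
wrist_force: [-0.3, -0.4, 0.4]
finger_gap: 0.0256
finger_force: 0.0
```

View pics/s1.png

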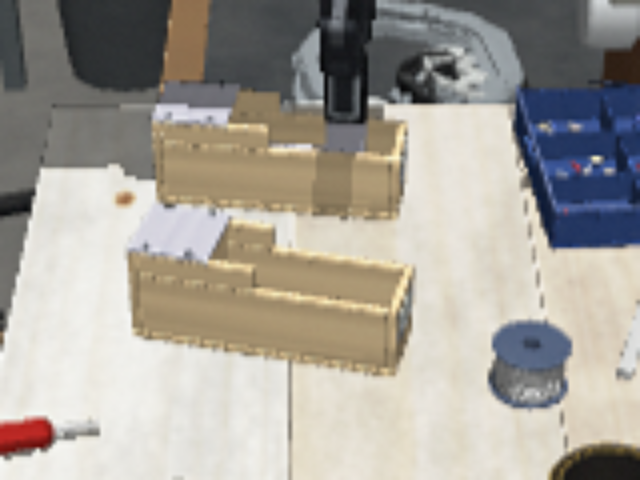

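The open fingers straddle the grip (345,90 in the crop). Close, lift 1.5 mm, then shift 12 mm towards +x.

```bash
python3 -m creep '[[[0,0,0,0,0,0,-1],[0,0,0,0,0,0,-1],[0,0,0,0,0,0,-1],[0,0,0,0,0,0,-1],[0,0,-2,0,0,0,-1],[-4,0,0,0,0,0,-1],[-4,0,0,0,0,0,-1],[-4,0,0,0,0,0,-1],[0,0,0,0,0,0,-1]]]'
```

```text
time: 4.45
tool_pos: [0.5987, 0.0623, 0.1513]
tcp_rot: [0.234, 3.133, -0.0]
wrist_force: [0.2, -0.5, -1.8]
finger_gap: 0.011
finger_force: 58.3
```

Gripped (gap 11 mm). Tilt about the lower -x edge, to 10° and then 20°.

```bash
python3 -m creep '[[[6.4,0,-5.4,0,-2.5,0,-1],[6.4,0,-5.4,0,-2.5,0,-1],[6.4,0,-5.4,0,-2.5,0,-1],[6.4,0,-5.4,0,-2.5,0,-1],[0,0,0,0,0,0,-1]]]'
python3 -m creep '[[[6.4,0,-5.4,0,-2.5,0,-1],[6.4,0,-5.4,0,-2.5,0,-1],[6.4,0,-5.4,0,-2.5,0,-1],[6.4,0,-5.4,0,-2.5,0,-1],[0,0,0,0,0,0,-1]]]'
python3 - <<'E'
from h import *
from station import cams
a=[cams.camera(n) for n in("side","wrist")]
i=cv2.resize(a[0]["pixels"][130:250,260:380],(480,480));j=cv2.resize(a[1]["pixels"],(320,240))
o=np.zeros((480,800,3),np.uint8);o[:,:480]=i;o[:240,480:]=j;cv2.imwrite("pics/t.png",o[:,:,::-1])
E
```

```text
time: 5.08
tool_pos: [0.5708, 0.0665, 0.1714]
tcp_rot: [0.22, 2.96, -0.019]
wrist_force: [-0.0, -0.2, -0.6]
finger_gap: 0.0115
finger_force: 58.3
time: 5.7
tool_pos: [0.5416, 0.0707, 0.1859]
tcp_rot: [0.207, 2.787, -0.037]
wrist_force: [-0.3, -0.2, -0.3]
finger_gap: 0.0112
finger_force: 58.4
```

View pics/t.png

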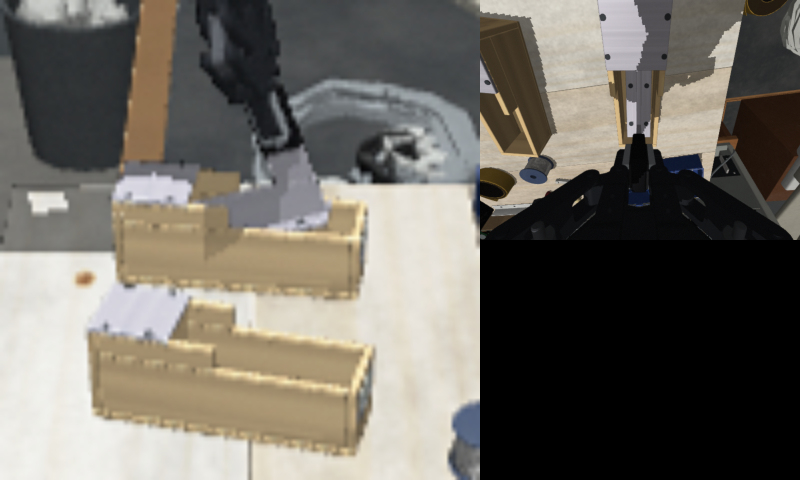

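The side view shows the panel tilted about 20°, with its grip end above the low wall (330,200) and no contact forces. Slide it out along the slope.

```bash
python3 -m creep '[[[-7,0,0,0,0,0,-1],[-7,0,0,0,0,0,-1],[-7,0,0,0,0,0,-1],[-7,0,0,0,0,0,-1],[0,0,0,0,0,0,-1]]]'
python3 -m creep '[[[-9,0,0,0,0,0,-1],[-9,0,0,0,0,0,-1],[-9,0,0,0,0,0,-1],[-9,0,0,0,0,0,-1],[-9,0,0,0,0,0,-1],[-9,0,0,0,0,0,-1],[0,0,0,0,0,0,-1]]]'
```

```text
time: 6.42
tool_pos: [0.5688, 0.0668, 0.196]
tcp_rot: [0.208, 2.785, -0.036]
wrist_force: [0.4, 0.1, -1.4]
finger_gap: 0.0111
finger_force: 58.4
time: 7.3
tool_pos: [0.6191, 0.0593, 0.2145]
tcp_rot: [0.208, 2.785, -0.036]
wrist_force: [-0.1, -0.5, -0.8]
finger_gap: 0.0114
finger_force: 58.4
```

Past the keeper. Lift straight up, then level the panel.

```bash
python3 -m creep '[[[-7,0,-19,0,0,0,-1],[-10,0,-28,0,0,0,-1],[-10,0,-28,0,0,0,-1],[-10,0,-28,0,0,0,-1],[0,0,0,0,5,0,-1],[0,0,0,0,5,0,-1],[0,0,0,0,5,0,-1],[0,0,0,0,4.9,0,-1],[0,0,0,0,0,0,-1]]]'
python3 - <<'E'
from h import *
from station import state
from scipy.spatial.transform import Rotation as R
s=state();M=R.from_rotvec(s["tcp_rot"]).as_matrix();print(s["tool_pos"],M.round(3))
a=np.radians(-6.74);u=np.array([np.cos(a),np.sin(a),0]);n=np.array([0,0,1.]);y=np.cross(n,u)
T=np.c_[-u,y,-n]
P=np.array([.5619,-.338,0])+u*.056;P[2]=.145+.012+.05
print("target",P,"shift (new tool axes)",T.T@(P-s["tool_pos"])*1e3,"turn",np.degrees(R.from_matrix(M.T@T).as_rotvec()))
E
```

```text
time: 8.43
tool_pos: [0.6183, 0.0592, 0.323]
tcp_rot: [0.234, 3.131, -0.0]
wrist_force: [0.8, 0.3, -1.8]
finger_gap: 0.011
finger_force: 58.4
[0.61831985 0.05922557 0.32302853] [[-0.989  0.149  0.002]
 [ 0.149  0.989 -0.   ]
 [-0.002 -0.    -1.   ]]
target [ 0.61751298 -0.34457239  0.207     ] shift (new tool axes) [ -46.59007574 -401.10198927  116.02852584] turn [-0.01262722  0.09193578 -1.81254489]
```

Run:
```python
from h import *
c=dict(np.load("pics/top0.npz"));W=cloud(c);m=(c["z_map"]>0)&(W[...,2]>.15)&(W[...,1]<.2)&(W[...,1]>-.7)&(W[...,0]>.3)
Q=W[m];print(len(Q),Q.min(0),Q.max(0)); 
for b in np.arange(.5,1.2,.1):
    q=Q[(Q[:,0]>b)&(Q[:,0]<b+.1)]
    if len(q):print(b.round(1),q.min(0).round(2),q.max(0).round(2))
```

```text
19723 [ 0.705754   -0.67802842  0.15000735] [1.07060659 0.15767498 0.49278056]
0.7 [ 0.71 -0.62  0.15] [ 0.8  -0.28  0.43]
0.8 [ 0.8  -0.63  0.15] [ 0.9  -0.27  0.49]
0.9 [ 0.9  -0.68  0.15] [1.   0.14 0.42]
1.0 [ 1.   -0.23  0.15] [1.07 0.16 0.23]
```

The lamp starts at x≈0.71, so I'll turn the panel half round. That puts the grip on the robot's side and keeps the wrist well away from the lamp.

```bash
python3 -m creep '[[[45,0,0,0,0,0,-1],[45,0,0,0,0,0,-1],[0,0,0,0,0,9.9,-1],[0,0,0,0,0,9.9,-1],[0,0,0,0,0,9.9,-1],[0,0,0,0,0,9.9,-1],[0,0,0,0,0,9.9,-1],[0,0,0,0,0,9.9,-1],[0,0,0,0,0,9.9,-1],[0,0,0,0,0,9.9,-1],[0,0,0,0,0,9.9,-1]]]'
python3 -m creep '[[[0,0,0,0,0,9.9,-1],[0,0,0,0,0,9.9,-1],[0,0,0,0,0,9.9,-1],[0,0,0,0,0,9.9,-1],[0,0,0,0,0,9.9,-1],[0,0,0,0,0,9.9,-1],[0,0,0,0,0,9.9,-1],[0,0,0,0,0,9.9,-1],[0,0,0,0,0,9.9,-1],[0,0,0,0,0,0,-1]]]'
cat > tgt.py <<'E'
from h import *
from station import state
from scipy.spatial.transform import Rotation as R
s=state();M=R.from_rotvec(s["tcp_rot"]).as_matrix();print(s["tool_pos"],s["joint_pos"])
a=np.radians(180-6.74);u=np.array([np.cos(a),np.sin(a),0]);n=np.array([0,0,1.]);y=np.cross(n,u)
T=np.c_[-u,y,-n]
P=np.array([.5619,-.338,0])+u*.056;P[2]=.145+.012+.05
print("target",P,"shift",M.T@(P-s["tool_pos"])*1e3,"turn",np.degrees(R.from_matrix(M.T@T).as_rotvec()))
E
python3 tgt.py
```

```text
time: 9.8
tool_pos: [0.5283, 0.0727, 0.3233]
tcp_rot: [2.368, 2.06, 0.004]
wrist_force: [0.5, -0.2, -1.5]
finger_gap: 0.0113
finger_force: 58.6
time: 11.05
tool_pos: [0.5283, 0.0727, 0.3233]
tcp_rot: [3.136, -0.182, 0.005]
wrist_force: [0.0, -0.9, -1.2]
finger_gap: 0.0113
finger_force: 58.6
[0.52828644 0.07274699 0.32330089] [ 1.34495560e-01  1.89713095e-01  1.80937552e+00 -1.01128665e-03
  1.13960665e+00  1.82182109e+00]
target [ 0.50628702 -0.33142761  0.207     ] shift [ 24.61799611 403.98193014 116.445406  ] turn [ 0.0096911  -0.17389445  0.08750938]
```

```bash
python3 -m creep '[[[2.5,40.4,0,0,0,0,-1],[2.5,40.4,0,0,0,0,-1],[2.5,40.4,0,0,0,0,-1],[2.5,40.4,0,0,0,0,-1],[2.5,40.4,0,0,0,0,-1],[2.5,40.4,0,0,0,0,-1],[2.5,40.4,0,0,0,0,-1],[2.5,40.4,0,0,0,0,-1],[2.5,40.4,0,0,0,0,-1],[2.1,40.4,0,0,0,0,-1],[0,0,40,0,0,0,-1],[0,0,40,0,0,0,-1]]]'
python3 -m creep '[[[0,0,20,0,0,0,-1],[0,0,10,0,0,0,-1],[0,0,0,0,0,0,-1],[0,0,0,0,0,0,-1]]]'
python3 tgt.py
python3 - <<'E'
from h import *
from station import cams
a=[cams.camera(n) for n in("side","wrist")]
np.savez("pics/s3.npz",**a[0]);np.savez("pics/w3.npz",**a[1])
i=cv2.resize(a[0]["pixels"][200:350,250:400],(480,480));j=cv2.resize(a[1]["pixels"],(320,240))
o=np.zeros((480,800,3),np.uint8);o[:,:480]=i;o[:240,480:]=j;cv2.imwrite("pics/p.png",o[:,:,::-1])
E
```

```text
time: 12.55
tool_pos: [0.5058, -0.332, 0.2428]
tcp_rot: [3.135, -0.178, 0.006]
wrist_force: [0.4, 0.2, -0.3]
finger_gap: 0.011
finger_force: 59.0
time: 13.05
tool_pos: [0.5066, -0.3317, 0.2146]
tcp_rot: [3.135, -0.183, 0.005]
wrist_force: [0.4, -0.5, -1.4]
finger_gap: 0.0114
finger_force: 58.9
[ 0.50661908 -0.33165265  0.21461164] [-5.82394516e-01  4.17996314e-01  1.75572179e+00  7.85125027e-04
  9.64406685e-01  1.10428655e+00]
target [ 0.50628702 -0.33142761  0.207     ] shift [-0.38172404 -0.19245404  7.61020687] turn [ 0.05614315 -0.19415698  0.07472053]
```

View pics/p.png

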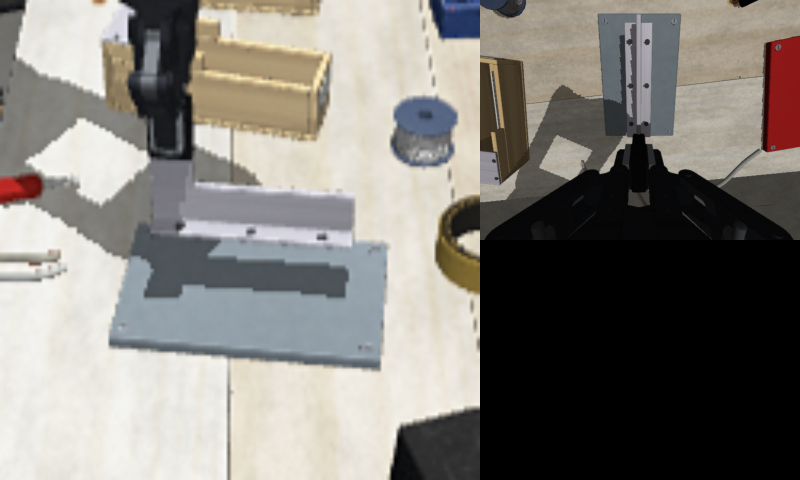

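The panel hangs level and upright over the plate (web at 270,210), the right way along. I'll measure its centre and pitch, and lower it most of the way.

```bash
python3 -m creep '[[[0,0,20,0,0,0,-1],[0,0,18,0,0,0,-1],[0,0,12,0,0,0,-1],[0,0,0,0,0,0,-1]]]'
cat > m.py <<'E'
from h import *
from station import cams,state
p0=np.array([.5619,-.338]);a=np.radians(-6.74);u=np.array([np.cos(a),np.sin(a)]);v=np.array([-u[1],u[0]])
t=state()["tool_pos"][2]
for n in("side","wrist","top"):
    c=cams.camera(n);W=cloud(c);px=c["pixels"].astype(int);X=(W[...,:2]-p0)@u*1e3;Y=(W[...,:2]-p0)@v*1e3;Z=W[...,2]*1e3
    ok=(c["z_map"]>0)&(abs(X)<94)&(abs(Y)<50)
    w=ok&(Z>35)&(Z<75)&(X>-25)&(px.min(-1)>90)
    pl=ok&(Z<18)&(Z>5)
    if w.sum()>20:
        k=[];
        for x in range(-20,75,15):
            q=w&(X>x)&(X<x+15)
            if q.sum()>3:k.append((x+7,np.percentile(Z[q],90)))
        k=np.array(k);f=np.polyfit(k[:,0],k[:,1],1)
        g=np.polyfit(X[w],Y[w],1)
        print(n,"far end",np.percentile(X[w],99),"Y",np.median(Y[w]),"yaw",np.degrees(g[0]),"web top z at0",f[1],"pitch deg",np.degrees(f[0]))
    Q=np.c_[X[pl],Y[pl]];print("  plate ext",np.percentile(Q,[.5,99.5],0).round(1).tolist() if len(Q) else'', np.median(Z[pl]) if len(Q) else'')
E
python3 m.py
```

```text
time: 13.65
tool_pos: [0.5057, -0.3311, 0.1625]
tcp_rot: [-3.135, 0.184, -0.0]
wrist_force: [-0.5, 0.0, -1.0]
finger_gap: 0.0111
finger_force: 59.1
side far end 67.9694519896277 Y -0.9891736383974704 yaw 0.03750000945605011 web top z at0 54.608963641877885 pitch deg -0.1505416099718982
  plate ext [[-92.9, -49.8], [93.4, 49.6]] 12.803732081253072
wrist far end 68.99560854318109 Y 0.6850841603254199 yaw 0.22178771167522962 web top z at0 53.20187728690475 pitch deg 0.13856508932136513
  plate ext [[-91.3, -49.6], [93.6, 49.6]] 10.090732620906067
  plate ext [[-93.9, -49.6], [-5.6, 49.6]] 10.782268486935864
```

```bash
python3 -m creep '[[[0,0,1.5,0,0,0,-1],[0,0,1.5,0,0,0,-1],[0,0,0.8,0,0,0,-1],[0,0,0,0,0,0,-1]]]'; python3 -m creep '[[[0,0,0.8,0,0,0,-1],[0,0,0,0,0,0,-1]]]'; python3 -m creep '[[[0,0,0.6,0,0,0,-1],[0,0,0,0,0,0,-1]]]'
```

```text
time: 14.3
tool_pos: [0.5062, -0.3314, 0.1597]
tcp_rot: [3.136, -0.184, 0.003]
wrist_force: [-0.8, -0.1, -1.3]
finger_gap: 0.0115
finger_force: 59.1
time: 14.55
tool_pos: [0.5062, -0.3314, 0.1589]
tcp_rot: [3.136, -0.184, 0.003]
wrist_force: [0.3, -0.3, -1.3]
finger_gap: 0.0114
finger_force: 59.1
time: 14.8
tool_pos: [0.5062, -0.3314, 0.1583]
tcp_rot: [3.136, -0.184, 0.003]
wrist_force: [0.2, -1.0, -1.3]
finger_gap: 0.0115
finger_force: 59.1
```

```bash
python3 -m creep '[[[0,0,0.7,0,0,0,-1],[0,0,0,0,0,0,-1]]]'; python3 -m creep '[[[0,0,0.6,0,0,0,-1],[0,0,0,0,0,0,-1]]]'; python3 -m creep '[[[0,0,0.6,0,0,0,-1],[0,0,0,0,0,0,-1]]]'
```

```text
time: 15.05
tool_pos: [0.5062, -0.3314, 0.1576]
tcp_rot: [3.136, -0.184, 0.003]
wrist_force: [0.5, -0.7, -0.8]
finger_gap: 0.0111
finger_force: 59.1
time: 15.3
tool_pos: [0.5062, -0.3314, 0.157]
tcp_rot: [3.136, -0.184, 0.003]
wrist_force: [0.2, 0.2, -1.7]
finger_gap: 0.0116
finger_force: 59.1
time: 15.55
tool_pos: [0.5063, -0.3314, 0.1569]
tcp_rot: [3.136, -0.184, 0.003]
wrist_force: [-0.9, 0.7, 5.0]
finger_gap: 0.0112
finger_force: 60.0
```

Contact: +5 N at z≈0.157, where expected. Release and retreat upwards.

```bash
python3 -m creep '[[[0,0,0,0,0,0,-0.6],[0,0,0,0,0,0,-0.4],[0,0,0,0,0,0,-0.2],[0,0,0,0,0,0,0],[0,0,0,0,0,0,0],[0,0,-10,0,0,0,0],[0,0,-30,0,0,0,0],[0,0,-40,0,0,0,0],[0,0,-40,0,0,0,0],[0,0,-30,0,0,0,0],[0,0,0,0,0,0,0],[0,0,0,0,0,0,0]]]'; python3 m.py
python3 - <<'E'
from h import *
from station import cams
a=[cams.camera(n) for n in("side","wrist")]
i=cv2.resize(a[0]["pixels"][170:350,240:420],(480,480));j=cv2.resize(a[1]["pixels"],(320,240))
o=np.zeros((480,800,3),np.uint8);o[:,:480]=i;o[:240,480:]=j;cv2.imwrite("pics/e.png",o[:,:,::-1])
E
```

```text
time: 17.05
tool_pos: [0.5056, -0.3311, 0.3061]
tcp_rot: [-3.136, 0.184, -0.002]
wrist_force: [0.2, -0.6, 0.0]
finger_gap: 0.0425
finger_force: 0.0
side far end 69.423376120651 Y -1.105938969293857 yaw -0.10491121975116059 web top z at0 49.03529165408667 pitch deg 0.16214114904185722
  plate ext [[-92.7, -49.7], [93.3, 49.4]] 13.262829923077701
wrist far end 69.83238964924979 Y 0.20597687872059445 yaw 0.4622614311719531 web top z at0 47.082326081110345 pitch deg -0.4586244736521521
  plate ext [[-90.8, -49.5], [93.3, 49.6]] 10.348290045275515
  plate ext [[-93.6, -49.2], [41.9, 49.5]] 11.24450191669446
```

View pics/e.png

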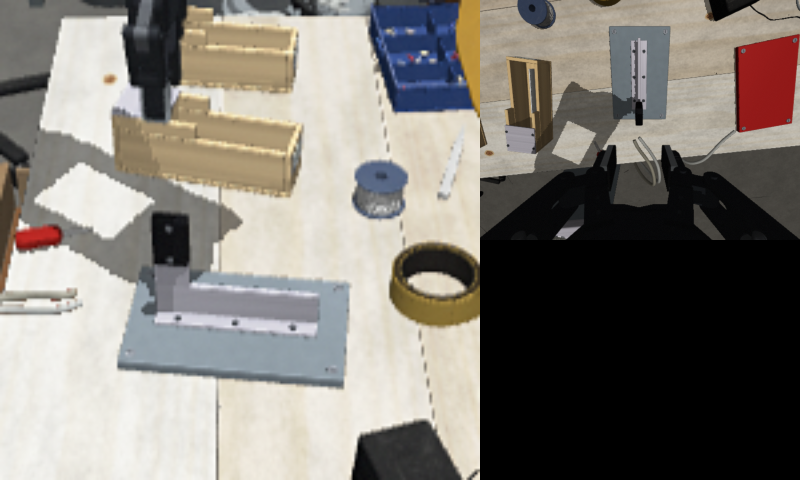

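The panel stands upright in the middle of the grey plate (240,310). The offcut is still in its bin, and the gripper is clear.

```bash
python3 -c "
from station import robot
print(robot.finish_job())"
```

```text
the job is handed in; nothing more can be done
None
```

The panel came out of its bin grip end first and now stands upright and released on the grey plate, lengthways and within about 1 mm of its middle with the grip end towards the robot; the offcut was not touched, and I handed the job in after about 17 s of the 48 s.

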